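# Close the sauce keeper at the packing counter

## Robot

A 7-joint arm with a two-finger parallel gripper is mounted at the origin on the work surface. World frame = base frame: x ahead of the robot, y to its left, z up, the work surface at z = 0. Lengths are in mm, angles in degrees, forces in N, time in s.
With the tool pointing down it reaches from about 425 to 925 mm from the base axis. Payload 6.8 kg.
Tool frame: the origin (TCP) lies at the centre of the arm's flange, where the gripper is bolted on; the fingertips stand 173 mm ahead of it and the grasp point (between the pads) lies 155 mm ahead of it; z points along the fingers, y is the direction in which the jaws open and shut (so a half turn about z gives the same grasp; the last joint's range is limited). The gripper opens to 85 mm and grips with 20 to 120 N. Pads are 22 mm wide; open, the fingers measure 114 mm over their backs; the gripper's body (76 mm by 85 mm) begins 54 mm behind the grasp point. The pads swing forward as they close: fully open they stand 13 mm farther back than shut.
Start: joints at [60.098, 27.33, 1.283, 89.118, -0.659, 63.558, -4.761], TCP at [271.418, -618.041, 404.708] pointing down, gripper open.
Joint ranges: [-169.35, 169.35], [-19.33, 120.38], [-80.79, 83.38], [13.8, 139.57], [-78.32, 258.32], [9.67, 109.79], [-169.56, 169.56]. Speed limits (degrees/s): [136.94, 136.94, 180, 180, 180, 180, 180].

## Interface

Orientations are given as [roll, pitch, yaw] about the fixed x, y, z axes, in that order (R = Rz(yaw) Ry(pitch) Rx(roll)).
In Python, from bench import arm, eyes gives the robot as it stands.
- The arm moves only by the tool drive_tool, never from a script. Its arguments are lists of equal length, an entry for each row: "angular": the turn, a rotation vector about the tool's x, y, z in rad, a list of three; "offset": the shift along the tool's x, y, z in mm, a list of three; "grip": the closure, from 0 (fully open) to 1 (shut). A call has 1 to 20 rows; each row is the pose to reach, as a shift and turn from the pose commanded when the call began, along the tool's axes at that moment; what a row does not reach only later rows make up. A row lasts 1/12 s, in which the tool goes at most 41.7 mm and 7.16 degrees, less where a joint would pass 70% of its speed; a pose out of reach is approached as far as the arm can. A call with a gripper value outside its range is refused whole. The fingers move at their own pace and stop on an object; the grip force is fixed at half the most. Time passes only in rows, so rows that repeat a pose let the fingers close. It gives the time, the measured TCP pose, the force and the opening at its end, in the units of the state.
- arm.sense(): the state, without advancing time (a new reading comes with each control period).
- eyes.camera(name): name is "side" or "top"; returns (picture, depth): 384x512x3 uint8, red, green, blue; 384x512 float32, mm along the optical axis (not along the pixel's ray), 0 where there is no reading.
- eyes.calibration(name): a dict with "mtx" (3x3 intrinsics, pixels), "cam_to_world" (4x4, takes a point from camera to world coordinates). Camera axes: x right, y up, looking along -z (the intrinsics and any distortion apply to the point x, -y, -z); pixel columns grow to the right and rows downward; lengths in mm; the calibration is good to about 2 mm. A picture is of the moment at which its call begins. calibration takes no time and is no camera call.
- arm.close_job(): hands the job in, once; it reports no verdict.
Trained networks look in the newest picture that a camera, given by its name, has taken for a name from the list of things; names that differ only in an ending like _2 or _b are one class to them, and where a whole thing is asked for, a point or a joint stands for the part that bears it (a point fixed in the world has none). Each returns a list of dicts, best first, with "p" (0 to 1); they miss things now and then, are a little off and sometimes report something else, mostly with a low value. They report only what shows in the picture. A call takes as long as a camera call. They do not tell look-alikes from the thing itself.
- eyes.find_in(label, camera): "at" ([x, y, z] in mm, in world coordinates, good to about 4 mm: the middle of the surface that is visible of it).
The state is a dict: "clock": time; "joint_pos": joint angles; "dq": joint speeds; "effort": joint torques, N m; "ee_pos": TCP position; "eef_rot": TCP orientation; "contact_force": force on the tool from outside, world axes, zero at the start; "wrist_torque": the same for the moment, N m; "grip_width": finger opening in mm.
Only numpy, scipy, OpenCV 4.12 (cv2) and the standard library are available. Lean on these libraries where they do the work, as an engineer would, in place of code of your own. Each camera call takes 0.05 s, during which the arm holds its last target.

## Task

Close up the sauce keeper: stand the small lidded pot (not the large one, which must stay where it is) upright in the cup of the bolted-down base. Then lower the tall cover over it, its two ears in the open spaces between the base's two hooks, until it is fully down on the base, and turn it clockwise as seen from above until both ears are fully under the hooks, the grip bar in line with them; let go and leave it closed.

Things in the scene. Friction and masses are not known exactly. Their poses are not given: they have to be found in the camera images.
- base: Metal base fixed to the counter: foot 136 mm across, top 20 mm up; cup on it, wall top 45 mm up, outside 80-74, inside 66 mm wide at the top. Origin on its axis at the counter, z up. At +x and -x, 52-68 mm out, a hook: lip 34 mm long, underside 33, top 38 mm up, with a stop post at the clockwise end (from above), open at the other, where the ear slides in. Foot free towards +y, -y.
- cover_mid (a point): Metal cap, mouth down, 0.2 kg: 96 mm across (87 inside), 78 high; black grip bar on top along x, 60 x 12, 78-108 mm above rim. Ears at rim, +x and -x, 16 wide, 8 high, 62 mm out. Point: on axis, 54 mm above rim, z up; 74 mm above counter when down on the foot. Lower with x about 60 degrees anticlockwise of base x (35 or more clears hooks); locked when x lies along base x; stops 5 degrees on.
- small_pot_mid (a point): Small closed steel pot, 0.12 kg, 44 mm across and 42 mm high, with a black cylinder knob on its flat lid, 22 mm across, from 42 to 68 mm above its underside. Point: on its axis, half-way up, 34 mm above its underside, z up; 54 mm above the counter when it stands in the cup.
- large_pot_mid (a point): Large closed steel pot, not to be moved: like the small pot, with the same knob and the same height (68 mm in all), but 78 mm across, too wide for the cup. Point: on its axis, 34 mm above its underside, z up.
Things that resemble listed ones, but are neither listed nor needed, are in the scene too. Leave any orange or yellow look-alike of the part that bears small_pot_mid alone.

How it is judged:
By the outcome, as a careful person would: the job done as asked, in the order asked, and still so for the second after the job is handed in, with the robot touching nothing.
It also fails if it takes over 56 s, if anything falls off the work surface, if the arm or the gripper's body presses on something with over 40 N, if the wrist force passes 120 N, or if a joint passes its speed limit or range.

## Working session

There is one attempt and no reset: what is moved stays moved. The work goes in short steps, Python scripts to look and compute and a tool call to move; the robot and the scene stay as the last step left them, time stands still between calls to the robot, and variables do not carry over. Pictures are saved under pics/ and viewed, and the job is handed in when it is done.

Besides the shell and the picture viewer there is one more tool, called after "Emit:" as a command line: name --argument value ..., lists and objects as JSON in quotes. drive_tool: Moves the arm, as the interface text tells. Its arguments: {"type":"object","properties":{"angular":{"type":"array","items":{"type":"array","items":{"type":"number"}}},"offset":{"type":"array","items":{"type":"array","items":{"type":"number"}}},"grip":{"type":"array","items":{"type":"number"}}},"required":["angular","offset","grip"]}

```bash
ls; mkdir -p pics
python3 - <<'E'
from bench import arm, eyes
import cv2,numpy as np
print(arm.sense())
for c in ["top","side"]:
    p,d=eyes.camera(c); cv2.imwrite(f"pics/{c}0.png",p[:,:,::-1]); np.savez(f"{c}0.npz",p=p,d=d)
    k=eyes.calibration(c); print(c,k)
    for n in ["base","cover_mid","small_pot_mid","large_pot_mid"]:
        for r in eyes.find_in(n,c): print(n,np.round(r["at"]),round(r["p"],2))
E
```

```text
pics
{'clock': 0.0, 'joint_pos': array([60.09759951, 27.37782361,  1.2794901 , 89.17985864, -0.65873314,
       63.55793604, -4.76203351]), 'dq': array([-0.00264589,  0.0177193 , -0.03005414, -0.00645118,  0.02692656,
        0.06080895,  0.02974117]), 'effort': array([ 6.31164075e-04, -5.96456158e+01,  1.60808511e+00, -2.81197536e+01,
        1.24850386e-02,  9.50689602e-03,  7.26166263e-06]), 'ee_pos': array([ 271.30616202, -617.76682368,  403.69011532]), 'eef_rot': array([-1.79892023e+02,  8.07279671e-03,  2.37097032e+01]), 'contact_force': array([-0.39246333, -0.05650706,  0.73572806]), 'wrist_torque': array([-0.01945953, -0.02202902,  0.0471215 ]), 'grip_width': 85.63137436194245}
top {'mtx': array([[364.19453579,   0.        , 264.01184539],
       [  0.        , 364.19453579, 186.53188585],
       [  0.        ,   0.        ,   1.        ]]), 'cam_to_world': array([[ 1.24126608e-01,  9.71867463e-01, -2.00165479e-01,
         4.27990515e+02],
       [-9.92259105e-01,  1.20801035e-01, -2.87919846e-02,
         4.19142026e+00],
       [-3.80179594e-03,  2.02189870e-01,  9.7933896
[... 501 characters left out ...]
.13671589],
       [  0.        ,   0.        ,   1.        ]]), 'cam_to_world': array([[-8.65048746e-01,  2.87074373e-01, -4.11435259e-01,
         1.39766085e+02],
       [-5.01603576e-01, -5.09941068e-01,  6.98823268e-01,
         7.98559007e+02],
       [-9.19348438e-03,  8.10893588e-01,  5.85121413e-01,
         7.16575062e+02],
       [ 0.00000000e+00,  0.00000000e+00,  0.00000000e+00,
         1.00000000e+00]])}
base [553.  59.  22.] 0.63
cover_mid [ 534. -203.   64.] 0.74
small_pot_mid [606. 211.  43.] 0.86
small_pot_mid [572. 369.  41.] 0.86
small_pot_mid [692. 202.  43.] 0.72
small_pot_mid [706. 271.  40.] 0.72
small_pot_mid [600. 291.  43.] 0.59
large_pot_mid [454. 254.  40.] 0.85
```

View pics/top0.png

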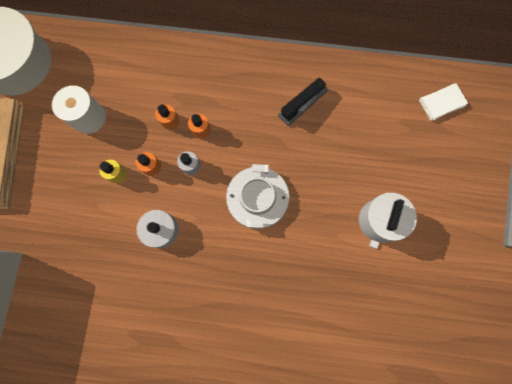

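View pics/side0.png

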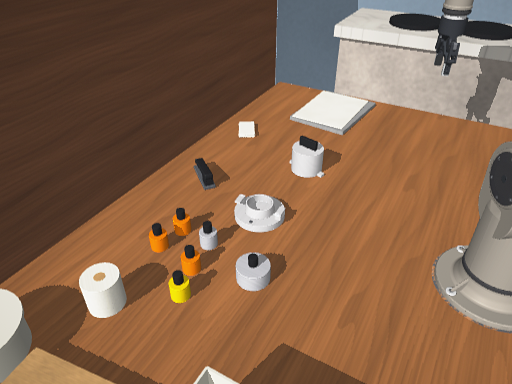

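```bash
cat > h.py <<'E'
import numpy as np,cv2
from bench import arm,eyes
def cloud(c,d):
    k=eyes.calibration(c);K=k["mtx"];T=k["cam_to_world"]
    v,u=np.mgrid[:d.shape[0],:d.shape[1]]
    P=np.stack([(u-K[0,2])/K[0,0]*d,-(v-K[1,2])/K[1,1]*d,-d],-1)
    W=P@T[:3,:3].T+T[:3,3]; W[d<=0]=np.nan
    return W
def proj(c,w):
    k=eyes.calibration(c);K=k["mtx"];T=k["cam_to_world"]
    p=(np.asarray(w,float)-T[:3,3])@T[:3,:3]
    return np.stack([K[0,0]*p[...,0]/-p[...,2]+K[0,2],K[1,1]*-p[...,1]/-p[...,2]+K[1,2]],-1)
E
python3 - <<'E'
import numpy as np,cv2
from h import *
t=np.load("top0.npz");s=np.load("side0.npz")
def crop(z,x,y,w,h):
    return cv2.resize(z["p"][y:y+h,x:x+w,::-1],(400,300),interpolation=cv2.INTER_CUBIC)
a=np.vstack([np.hstack([crop(t,218,162,80,60+8),crop(t,345,180,80,60+10)]),np.hstack([crop(s,220,185,80,60),crop(s,270,130,80,60)])])
cv2.imwrite("pics/crop0.png",a)
cv2.imwrite("pics/crop1.png",np.hstack([crop(t,90,100,120,90),crop(s,150,200,120,90)]))
for n,z in (("top",t),("side",s)):
    W=cloud(n,z["d"]);P=W.reshape(-1,3)
    # table check
    print(n,"table z",np.nanmedian(P[(abs(P[:,0]-450)<60)&(abs(P[:,1])<100)][:,2]))
    for nm,c,r,zl in (("pot knob",(612,198),30,(60,75)),("pot lid",(612,198),40,(37,47)),("large knob",(462,240),30,(60,75)),("cup rim",(556,45),60,(41,50)),("hook",(556,45),90,(33,50)),("foot",(556,45),90,(15,26)),("bar",(540,-220),70,(98,115)),("covtop",(540,-220),80,(74,84))):
        m=(np.hypot(P[:,0]-c[0],P[:,1]-c[1])<r)&(P[:,2]>zl[0])&(P[:,2]<zl[1])
        q=P[m]
        if len(q)>3:
            (cx,cy),rad=cv2.minEnclosingCircle(q[:,:2].astype(np.float32))
            rr=cv2.minAreaRect(q[:,:2].astype(np.float32))
            print(nm,len(q),q.mean(0).round(1),"circ",round(cx,1),round(cy,1),round(rad,1),"rect",np.round(rr[0],1),np.round(rr[1],1),round(rr[2],1), "z",np.percentile(q[:,2],[5,50,95]).round(1))
E
```

```text
top table z 0.38285718462503837
pot knob 90 [617.9 196.2  67.6] circ 618.8 197.3 11.2 rect [617.9 197. ] [19.8 21.1] 13.8 z [62.7 68.  70.2]
pot lid 211 [615.4 193.8  42.1] circ 618.5 196.5 22.4 rect [618.6 196.4] [42.5 42.5] 86.8 z [39.  42.1 44.5]
large knob 102 [467.6 237.3  67.7] circ 468.0 238.5 11.0 rect [467.5 238. ] [20.2 20.3] 14.5 z [63.1 68.1 70.3]
cup rim 213 [560.8  37.7  44.9] circ 552.3 36.5 47.8 rect [558.5  34.4] [86.4 72.5] 34.0 z [42.2 45.  47.3]
hook 514 [559.3  37.2  40.8] circ 563.5 37.5 69.4 rect [563.7  38. ] [135.8  74.2] 7.2 z [35.3 39.8 46.8]
foot 2496 [563.6  37.7  20.4] circ 562.6 37.9 68.6 rect [561.3  37.5] [132.1 134.6] 1.0 z [18.2 20.3 22.8]
bar 239 [ 546.8 -233.2  107.1] circ 547.7 -234.8 30.1 rect [ 547.6 -234.5] [12.5 60. ] 77.3 z [100.8 107.8 110.1]
covtop 1521 [ 546.3 -232.9   78.4] circ 548.1 -234.7 48.3 rect [ 547.1 -234.5] [93.9 94.6] 5.3 z [76.1 78.4 80.7]
side table z -0.90234485603537
pot knob 59 [615.7 202.1  65.7] circ 617.0 200.1 11.0 rect [616.8 200.4] [19.2 20.7] 32.7 z [60.9 66.2 68.3]
pot lid 133 [613.1 205.5  41.3] circ 617.2 201.9 22.6 rect [615.2 204.3] [41.9 38.7] 31.3 z [38.  41.4 44.2]
large knob 74 [465.3 244.1  65.9] circ 466.4 242.8 10.6 rect [466.2 243.1] [19.6 18.7] 29.5 z [60.8 66.7 68.6]
cup rim 111 [559.6  44.7  43.2] circ 562.8 42.6 38.0 rect [560.9  42.8] [71.5 72.9] 28.6 z [41.1 43.3 45.5]
hook 356 [559.5  44.3  38.8] circ 561.1 45.6 69.6 rect [561.9  42.7] [134.3  74.9] 19.0 z [33.9 38.  44.5]
foot 859 [559.4  54.3  19.4] circ 561.8 41.4 69.5 rect [561.8  43.9] [133.3 133.3] 29.3 z [16.7 19.1 23.3]
bar 80 [ 544.1 -228.1  104.1] circ 546.0 -227.6 30.6 rect [ 545.2 -230.2] [16.3 61.1] 72.4 z [ 99.2 103.9 107.9]
covtop 298 [ 543.2 -218.3   77.1] circ 545.5 -229.3 50.4 rect [ 545.  -225.6] [93.8 86.8] 18.1 z [74.7 76.8 81. ]
```

View pics/crop0.png

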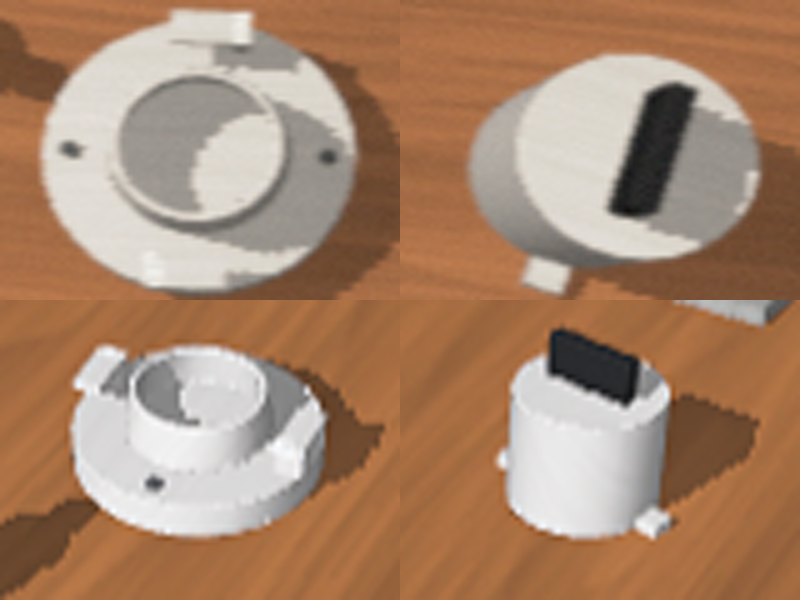

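View pics/crop1.png

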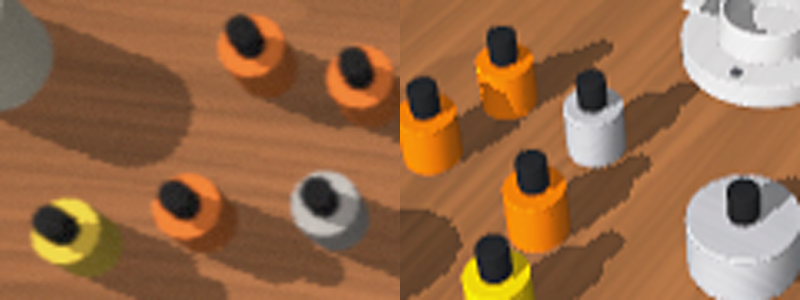

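Run:
```python
from h import *
for n in ("top","side"):
    z=np.load(f"{n}0.npz");W=cloud(n,z["d"]);P=W.reshape(-1,3);P=P[np.isfinite(P[:,0])]
    off={"top":0,"side":-1.2}[n]
    P[:,2]-=off
    c=np.array({"top":(562.6,37.9),"side":(561.8,42.)}[n])
    r=P[:,:2]-c;R=np.hypot(*r.T);A=np.degrees(np.arctan2(r[:,1],r[:,0]))
    m=(R>48)&(R<75)&(P[:,2]>29)&(P[:,2]<44)
    for s in (1,-1):
        q=r[m&(r[:,0]*s>0)]
        top=P[m&(r[:,0]*s>0)]
        rect=cv2.minAreaRect(q.astype(np.float32))
        print(n,"hook",s,len(q),"mean",q.mean(0).round(1),"rect",np.round(rect[0],1),np.round(rect[1],1),round(rect[2],1),"ang of ctr",np.degrees(np.arctan2(rect[0][1],rect[0][0])).round(1), "arc",np.percentile(np.degrees(np.arctan2(q[:,1]*s,q[:,0]*s)),[0,100]).round(1))
        print("  corners",cv2.boxPoints(rect).round(1).tolist())
    c2=np.array({"top":(547.6,-234.6),"side":(545.5,-229.5)}[n])
    r=P[:,:2]-c2
    m=(np.hypot(*r.T)<45)&(P[:,2]>103)&(P[:,2]<115)
    q=r[m]; w,v=np.linalg.eigh(np.cov(q.T)); print(n,"bar ang",np.degrees(np.arctan2(v[1,1],v[0,1])),q.mean(0),cv2.minAreaRect(q.astype(np.float32)))
    m=(np.hypot(*r.T)<72)&(np.hypot(*r.T)>54)&(P[:,2]>3)&(P[:,2]<14)
    for s in (1,-1):
        q=r[m&(r[:,0]*s>0)]
        if len(q): print("ear",s,len(q),q.mean(0).round(1),np.degrees(np.arctan2(*(s*q.mean(0)[::-1]))))
```

```text
top hook 1 119 mean [60.3  1.9] rect [60.9  1.4] [16.5 32.5] 5.7 ang of ctr 1.3 arc [-14.1  17.6]
  corners [[51.0, 16.799999237060547], [54.29999923706055, -15.600000381469727], [70.69999694824219, -14.0], [67.4000015258789, 18.399999618530273]]
top hook -1 131 mean [-58.4  -2.1] rect [-58.3  -2.2] [15.9 34.4] 3.6 ang of ctr -177.8 arc [-16.4  19.7]
  corners [[-67.30000305175781, 14.5], [-65.0999984741211, -19.899999618530273], [-49.29999923706055, -18.899999618530273], [-51.400001525878906, 15.5]]
top bar ang 167.57120673448338 [-0.13557867  0.73290142] ((0.024473190307617188, -0.06972026824951172), (12.332393646240234, 59.987545013427734), 77.17792510986328)
ear 1 12 [38.  42.1] 47.91525344550526
ear -1 44 [-53.7  14.1] -14.675926181183838
side hook 1 62 mean [59.   2.2] rect [60.2  0.6] [15.7 36.1] 5.1 ang of ctr 0.6 arc [-17.4  19. ]
  corners [[50.70000076293945, 17.799999237060547], [54.0, -18.100000381469727], [69.5999984741211, -16.700000762939453], [66.4000015258789, 19.200000762939453]]
side hook -1 72 mean [-59.6   0. ] rect [-58.5  -2.5] [17.  38.1] 6.9 ang of ctr -177.5 arc [-14.8  20.2]
  corners [[-69.19999694824219, 15.399999618530273], [-64.5999984741211, -22.5], [-47.79999923706055, -20.399999618530273], [-52.400001525878906, 17.399999618530273]]
side bar ang 166.47158231036883 [-1.61322038  0.64017722] ((-0.343994140625, -1.1889095306396484), (15.317569732666016, 60.93273162841797), 72.54940032958984)
ear 1 9 [48.9 16.9] 19.02624432544598
ear -1 15 [-54.1  -0.6] 0.6304705305197689
```

```bash
python3 - <<'E'
from h import *
for n,ex in (("top",((233,196),(283,198))),("side",((251,221.5),))):
    z=np.load(f"{n}0.npz");W=cloud(n,z["d"]);g=cv2.cvtColor(z["p"],cv2.COLOR_RGB2GRAY).astype(float)
    c=np.array({"top":(562.6,37.9),"side":(561.8,42.)}[n])
    for u,v in ex:
        u,v=int(u),int(v); s=np.s_[v-4:v+5,u-4:u+5]
        w=np.clip(130-g[s],0,None); 
        p=(W[s]*w[...,None]).sum((0,1))/w.sum(); print(n,p.round(1),(p[:2]-c).round(1),np.degrees(np.arctan2(*(p[:2]-c)[::-1])).round(1))
E
cat >> h.py <<'E'
def go(cur,tgt):
    """cur,tgt=(x,y,z,yaw); prints tool offset and rot about tool z"""
    y=np.radians(cur[3]);d=np.array(tgt[:3])-cur[:3]
    print("offset",np.round([np.cos(y)*d[0]+np.sin(y)*d[1],np.sin(y)*d[0]-np.cos(y)*d[1],-d[2]],1),"rz",round(-np.radians(tgt[3]-cur[3]),3))
E
python3 -c "
from h import *
go((271.4,-618.,404.7,23.7),(617.5,198.5,300,135))
go((271.4,-618.,404.7,23.7),(617.5,198.5,217,135))"
```

```text
top [nan nan nan] [nan nan] nan
top [568.  -16.9  23.4] [  5.4 -54.8] -84.4
side [nan nan nan] [nan nan] nan
offset [ 645.1 -608.5  104.7] rz -1.943
offset [ 645.1 -608.5  187.7] rz -1.943
```

Emit:
drive_tool --angular '[[0,0,-0.05],[0,0,-0.12],[0,0,-0.2],[0,0,-0.28],[0,0,-0.36],[0,0,-0.44],[0,0,-0.52],[0,0,-0.6],[0,0,-0.68],[0,0,-0.76],[0,0,-0.84],[0,0,-0.92],[0,0,-0.96],[0,0,-0.971],[0,0,-0.971]]' --offset '[[12,-11,2],[36,-34,6],[62,-59,10],[89,-84,14],[116,-110,18],[143,-135,23],[170,-160,27],[197,-186,32],[224,-211,36],[250,-236,40],[275,-260,44],[298,-281,48],[313,-296,50],[322,-304,52],[322,-304,52]]' --grip '[0,0,0,0,0,0,0,0,0,0,0,0,0,0,0]'

```text
clock: 1.75
ee_pos: [445.0, -207.9, 352.7]
eef_rot: [180.0, -0.0, 79.6]
contact_force: [-0.0, 0.4, -0.1]
grip_width: 85.5
```

```bash
python3 -c "
from h import *
print(arm.sense()['joint_pos'].round(1),arm.sense()['ee_pos'])
go((444.4,-210.0,352.7,79.4),(617.5,198.5,300,135))"
```

```text
[ 35.5  15.  -20.6 115.7   6.7  50.4   0.9] [ 445.00586912 -207.92219529  352.67522451]
offset [433.4  95.   52.7] rz -0.97
```

Emit:
drive_tool --angular '[[0,0,-0.05],[0,0,-0.12],[0,0,-0.2],[0,0,-0.28],[0,0,-0.36],[0,0,-0.44],[0,0,-0.52],[0,0,-0.6],[0,0,-0.68],[0,0,-0.76],[0,0,-0.84],[0,0,-0.92],[0,0,-0.96],[0,0,-0.97],[0,0,-0.97],[0,0,-0.97],[0,0,-0.97]]' --offset '[[16,3,2],[48,10,6],[83,18,10],[119,26,14],[155,34,18],[191,42,23],[227,50,27],[263,58,32],[300,66,36],[335,74,40],[370,81,44],[400,87,48],[420,92,50],[433,95,52],[433,95,53],[433,95,53],[433,95,53]]' --grip '[0,0,0,0,0,0,0,0,0,0,0,0,0,0,0,0,0]'

```text
clock: 3.17
ee_pos: [617.6, 195.5, 299.4]
eef_rot: [-179.9, 0.1, 134.7]
contact_force: [0.4, 0.0, 0.6]
grip_width: 85.2
```

Run:
```python
from h import *
for c in ["top","side"]:
    p,d=eyes.camera(c); cv2.imwrite(f"pics/{c}1.png",p[:,:,::-1]); np.savez(f"{c}1.npz",p=p,d=d)
s=arm.sense(); print(s["ee_pos"],s["eef_rot"],s["joint_pos"].round(1))
cur=(*s["ee_pos"],s["eef_rot"][2])
go(cur,(617.5,198.5,217,135))
a=cv2.imread("pics/top1.png")[80:240,80:290];b=cv2.imread("pics/side1.png")[120:280,130:340]
cv2.imwrite("pics/c1.png",cv2.resize(np.hstack([a,b]),(800,305)))
```

```text
[617.61802943 195.62009105 299.7650254 ] [-1.79942513e+02  6.87893812e-02  1.34749671e+02] [  1.2  35.2 -34.4  96.4  23.3  55.8   3.1]
offset [ 2.1  1.9 82.8] rz -0.004
```

View pics/c1.png

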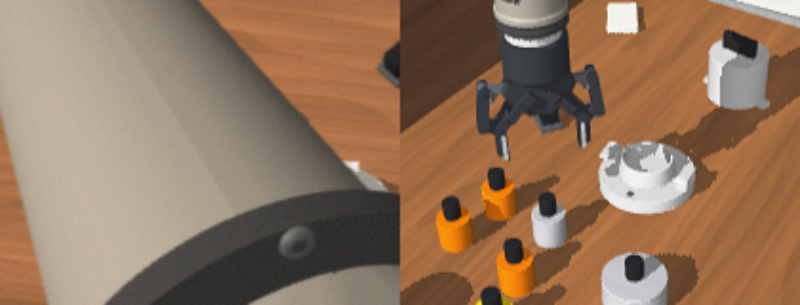

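Emit:
drive_tool --angular '[[0,0,0],[0,0,0],[0,0,0],[0,0,0],[0,0,0],[0,0,0],[0,0,0],[0,0,0],[0,0,0]]' --offset '[[1,1,8],[2,2,22],[2,2,36],[2,2,50],[2,2,62],[2,2,72],[2,2,79],[2,2,82],[2,2,82]]' --grip '[0,0,0,0,0,0,0,0,0]'

```text
clock: 4.02
ee_pos: [617.3, 200.5, 216.8]
eef_rot: [-179.9, -0.0, 134.9]
contact_force: [0.8, -0.0, -0.3]
grip_width: 85.3
```

Run:
```python
from h import *
c="side"
p,d=eyes.camera(c); np.savez(f"{c}2.npz",p=p,d=d)
s=arm.sense(); print(s["ee_pos"],s["eef_rot"])
b=p[180:280,150:283,::-1]
cv2.imwrite("pics/c2.png",cv2.resize(b,(800,600)))
W=cloud(c,d).reshape(-1,3)
m=(np.hypot(W[:,0]-617,W[:,1]-200)<16)&(W[:,2]>60)&(W[:,2]<72)
q=W[m];print(len(q),cv2.minEnclosingCircle(q[:,:2].astype(np.float32)),q[:,2].max())
```

```text
[617.51475212 200.69641913 217.52320035] [-1.79995027e+02 -1.18602909e-02  1.34923940e+02]
59 ((617.1197509765625, 200.94805908203125), 11.023146629333496) 69.69138874302757
```

View pics/c2.png

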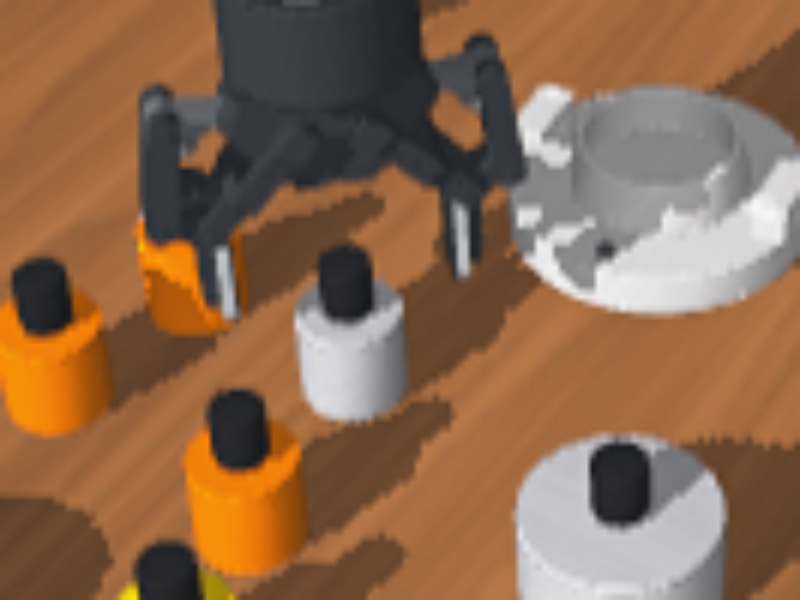

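Emit:
drive_tool --angular '[[0,0,0],[0,0,0],[0,0,0],[0,0,0],[0,0,0],[0,0,0],[0,0,0],[0,0,0],[0,0,0],[0,0,0]]' --offset '[[0,0,0],[0,0,0],[0,0,0],[0,0,0],[0,0,0],[0,0,0],[0,0,0],[0,0,0],[0,0,0],[0,0,0]]' --grip '[1,1,1,1,1,1,1,1,1,1]'

```text
clock: 4.9
ee_pos: [617.5, 200.5, 218.0]
eef_rot: [180.0, 0.0, 134.9]
contact_force: [-0.7, -1.1, 4.5]
grip_width: 20.1
```

Run:
```python
from h import *
s=arm.sense(); print(s["ee_pos"],s["eef_rot"],s["contact_force"],s["grip_width"])
```

```text
[617.53606807 200.5403293  218.0028395 ] [1.79993407e+02 1.62159923e-02 1.34914802e+02] [-0.69088741 -1.06122087  4.45283834] 20.13167114996175
```

Emit:
drive_tool --angular '[[0,0,0],[0,0,0],[0,0,0],[0,0,0],[0,0,0],[0,0,0]]' --offset '[[0,0,-5],[0,0,-18],[0,0,-38],[0,0,-58],[0,0,-73],[0,0,-80]]' --grip '[1,1,1,1,1,1]'

```text
clock: 5.4
ee_pos: [618.0, 201.1, 300.7]
eef_rot: [179.8, 0.1, 134.9]
contact_force: [-0.8, -0.5, -1.0]
grip_width: 20.0
```

Run:
```python
from h import *
s=arm.sense(); print(s["ee_pos"],s["eef_rot"],s["contact_force"],s["grip_width"])
go((617.5,200.5,298,134.9),(561.8,41.5,298,135))
```

```text
[618.00721701 201.07713905 300.74595234] [1.79799907e+02 7.97446618e-02 1.34918492e+02] [-0.76406384 -0.49653535 -0.97704808] 19.98613581981104
offset [ -73.3 -151.7   -0. ] rz -0.002
```

Emit:
drive_tool --angular '[[0,0,0],[0,0,0],[0,0,0],[0,0,0],[0,0,0],[0,0,0],[0,0,0],[0,0,0],[0,0,0],[0,0,0],[0,0,0]]' --offset '[[-3,-7,0],[-12,-25,0],[-24,-50,0],[-36,-75,0],[-48,-100,0],[-59,-122,0],[-67,-139,0],[-72,-148,0],[-73,-152,0],[-73,-152,0],[-73,-152,0]]' --grip '[1,1,1,1,1,1,1,1,1,1,1]'

```text
clock: 6.32
ee_pos: [561.5, 42.6, 297.7]
eef_rot: [180.0, -0.0, 135.0]
contact_force: [0.2, 0.8, -1.4]
grip_width: 19.9
```

Run:
```python
from h import *
c="side"
p,d=eyes.camera(c)
s=arm.sense(); print(s["ee_pos"],s["eef_rot"],s["contact_force"],s["grip_width"])
b=p[130:250,180:340,::-1]
cv2.imwrite("pics/c3.png",cv2.resize(b,(800,600)))
W=cloud(c,d).reshape(-1,3)
# pot body: side surface & bottom height
m=(np.hypot(W[:,0]-561,W[:,1]-42)<40)&(W[:,2]>70)&(W[:,2]<125)
q=W[m]
from scipy.optimize import least_squares
z=q[:,2]; print(np.percentile(z,[1,50,99]))
b=q[(z>90)&(z<112)]
f=least_squares(lambda t:np.hypot(b[:,0]-t[0],b[:,1]-t[1])-22,[561,42],loss="soft_l1");print(len(b),f.x,np.abs(f.fun).mean())
```

```text
[561.58243063  42.99628379 297.75178462] [ 1.79936698e+02 -2.81006836e-02  1.35020238e+02] [ 0.36772774  0.77770191 -1.27757353] 19.77288351326186
[ 79.17508273 105.59685625 124.35523242]
113 [562.71661051  42.19684342] 0.9541300135264719
```

View pics/c3.png

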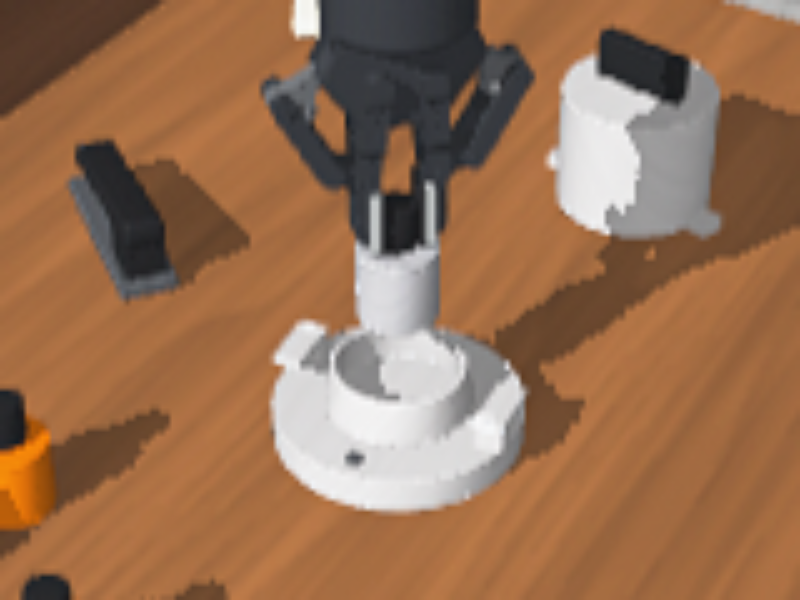

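Emit:
drive_tool --angular '[[0,0,0],[0,0,0],[0,0,0],[0,0,0],[0,0,0],[0,0,0],[0,0,0],[0,0,0],[0,0,0],[0,0,0],[0,0,0],[0,0,0]]' --offset '[[0,0,4],[0,0,12],[0,0,22],[0,0,32],[0,0,41],[0,0,48],[0,0,53],[0,0,56],[0,0,58],[0,0,59],[0,0,60],[0,0,60]]' --grip '[1,1,1,1,1,1,1,1,1,1,1,1]'

```text
clock: 7.37
ee_pos: [561.6, 41.5, 238.1]
eef_rot: [180.0, 0.0, 134.9]
contact_force: [-0.2, 0.5, -0.5]
grip_width: 20.0
```

Emit:
drive_tool --angular '[[0,0,0],[0,0,0],[0,0,0],[0,0,0],[0,0,0],[0,0,0],[0,0,0],[0,0,0]]' --offset '[[0,0,0],[0,0,0],[0,0,0],[0,0,0],[0,0,0],[0,0,0],[0,0,0],[0,0,0]]' --grip '[0,0,0,0,0,0,0,0]'

```text
clock: 8.03
ee_pos: [561.4, 41.6, 237.7]
eef_rot: [180.0, 0.0, 134.9]
contact_force: [-0.3, -0.0, -0.4]
grip_width: 85.8
```

Run:
```python
from h import *
s=arm.sense(); print(s["ee_pos"],s["eef_rot"],s["contact_force"],s["grip_width"])
cy=(547.1-1.3,-234.7+4.3) # cover in robot/side-like frame
go((561.6,41.5,238,135),(561.6,41.5,380,135))
go((561.6,41.5,380,135),(*cy,380,-12.7))
```

```text
[561.39661533  41.55182137 237.72266199] [1.79997444e+02 3.38091009e-03 1.34919748e+02] [-0.34430473 -0.02923126 -0.44704967] 85.8323038229274
offset [   0.    0. -142.] rz -0.0
offset [-181.1 -203.4   -0. ] rz 2.578
```

Run:
```python
from h import *
go((561.6,41.5,328,135),(545.8,-230.4,328,167.3))
```

```text
offset [-181.1 -203.4   -0. ] rz -0.564
```

Emit:
drive_tool --angular '[[0,0,0],[0,0,0],[0,0,0],[0,0,0],[0,0,0],[0,0,0]]' --offset '[[0,0,-6],[0,0,-22],[0,0,-44],[0,0,-66],[0,0,-82],[0,0,-90]]' --grip '[0,0,0,0,0,0]'

```text
clock: 8.53
ee_pos: [562.0, 41.9, 330.4]
eef_rot: [179.8, 0.1, 134.9]
contact_force: [-0.5, 0.4, -0.2]
grip_width: 85.7
```

Emit:
drive_tool --angular '[[0,0,-0.02],[0,0,-0.06],[0,0,-0.12],[0,0,-0.18],[0,0,-0.25],[0,0,-0.32],[0,0,-0.4],[0,0,-0.46],[0,0,-0.51],[0,0,-0.55],[0,0,-0.565],[0,0,-0.565],[0,0,-0.565],[0,0,-0.565]]' --offset '[[-6,-7,0],[-20,-22,0],[-40,-45,0],[-62,-70,0],[-85,-95,0],[-107,-120,0],[-129,-145,0],[-148,-166,0],[-164,-184,0],[-175,-196,0],[-180,-202,0],[-181,-203,0],[-181,-203,0],[-181,-203,0]]' --grip '[0,0,0,0,0,0,0,0,0,0,0,0,0,0]'

```text
clock: 9.7
ee_pos: [545.5, -229.0, 327.6]
eef_rot: [180.0, -0.0, 167.3]
contact_force: [-0.5, 0.5, 1.2]
grip_width: 85.1
```

Run:
```python
from h import *
s=arm.sense(); print(s["ee_pos"],s["eef_rot"],s["joint_pos"].round(1))
ims=[]
for c,sl in (("side",np.s_[100:260,200:360]),("top",np.s_[120:260,220:420])):
    p,d=eyes.camera(c); np.savez(f"{c}4.npz",p=p,d=d)
    ims.append(cv2.resize(p[sl][:,:,::-1],(400,400)))
cv2.imwrite("pics/c4.png",np.hstack(ims))
W=cloud("side",np.load("side4.npz")["d"]).reshape(-1,3)
m=(np.hypot(W[:,0]-562,W[:,1]-42)<30)&(W[:,2]>75)&(W[:,2]<95)
q=W[m];print("pot knob in cup",len(q),cv2.minEnclosingCircle(q[:,:2].astype(np.float32)),np.percentile(q[:,2],[5,95]))
W=cloud("top",np.load("top4.npz")["d"]).reshape(-1,3)
m=(np.hypot(W[:,0]-562,W[:,1]-42)<30)&(W[:,2]>84)&(W[:,2]<95)
q=W[m];print("top: pot knob in cup",len(q), cv2.minEnclosingCircle(q[:,:2].astype(np.float32)) if len(q) else 0)
```

```text
[ 545.48332794 -228.95484131  327.60350851] [ 1.79964202e+02 -1.82176272e-02  1.67322992e+02] [ 47.1  29.8 -40.4 102.9  22.9  55.8  74.6]
pot knob in cup 58 ((562.0555419921875, 42.56861877441406), 11.007965087890625) [75.51945746 88.34407432]
top: pot knob in cup 93 ((563.0175170898438, 38.09012222290039), 10.744709014892578)
```

View pics/c4.png

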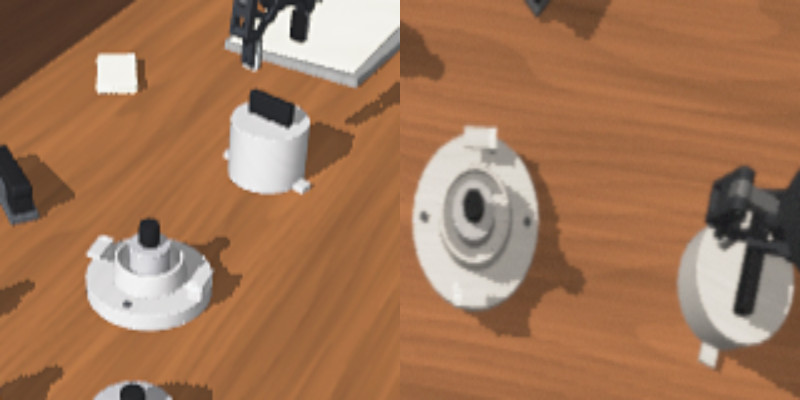

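Emit:
drive_tool --angular '[[0,0,0],[0,0,0],[0,0,0],[0,0,0],[0,0,0],[0,0,0],[0,0,0],[0,0,0],[0,0,0]]' --offset '[[0,0,6],[0,0,18],[0,0,32],[0,0,46],[0,0,57],[0,0,65],[0,0,70],[0,0,71.5],[0,0,71.5]]' --grip '[0,0,0,0,0,0,0,0,0]'

```text
clock: 10.55
ee_pos: [545.5, -229.9, 255.8]
eef_rot: [180.0, -0.0, 167.3]
contact_force: [0.6, -0.2, 0.1]
grip_width: 85.2
```

Run:
```python
from h import *
s=arm.sense(); print(s["ee_pos"],s["eef_rot"],s["contact_force"])
ims=[]
for c,sl in (("side",np.s_[100:200,260:360]),("top",np.s_[170:270,330:430])):
    p,d=eyes.camera(c)
    ims.append(cv2.resize(p[sl][:,:,::-1],(400,400),interpolation=cv2.INTER_CUBIC))
cv2.imwrite("pics/c5.png",np.hstack(ims))
```

```text
[ 545.46748993 -229.92211535  255.82278446] [ 1.79986812e+02 -2.75674023e-02  1.67294231e+02] [ 0.5898177  -0.19069349  0.05179627]
```

View pics/c5.png

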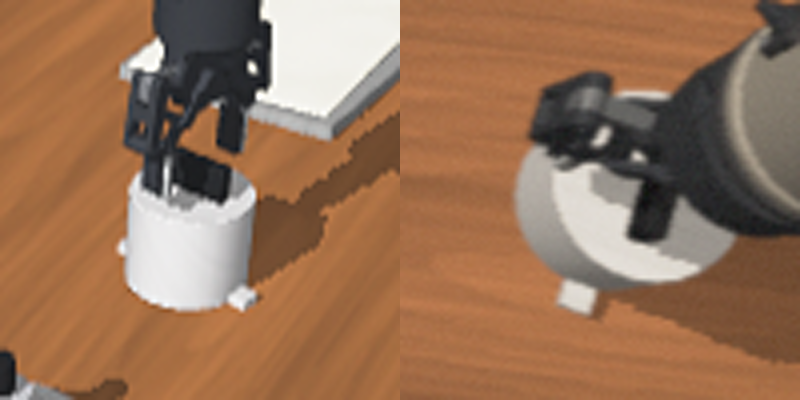

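The open fingers straddle the bar about its middle in both crops (side bar near (318,160), top bar near (394,218)). Next I close the gripper.

Emit:
drive_tool --angular '[[0,0,0],[0,0,0],[0,0,0],[0,0,0],[0,0,0],[0,0,0],[0,0,0],[0,0,0],[0,0,0],[0,0,0],[0,0,0]]' --offset '[[0,0,0],[0,0,0],[0,0,0],[0,0,0],[0,0,0],[0,0,0],[0,0,0],[0,0,0],[0,0,0],[0,0,0],[0,0,0]]' --grip '[1,1,1,1,1,1,1,1,1,1,1]'

```text
clock: 11.57
ee_pos: [545.3, -229.9, 256.0]
eef_rot: [180.0, -0.0, 167.3]
contact_force: [0.6, 0.2, -2.6]
grip_width: 10.9
```

Emit:
drive_tool --angular '[[0,0,0],[0,0,0],[0,0,0],[0,0,0],[0,0,0],[0,0,0],[0,0,0],[0,0,0],[0,0,0],[0,0,0]]' --offset '[[0,0,-5],[0,0,-18],[0,0,-38],[0,0,-58],[0,0,-78],[0,0,-98],[0,0,-113],[0,0,-120],[0,0,-120],[0,0,-120]]' --grip '[1,1,1,1,1,1,1,1,1,1]'

```text
clock: 12.4
ee_pos: [545.3, -230.0, 376.4]
eef_rot: [-180.0, 0.0, 167.3]
contact_force: [0.4, 0.3, -1.4]
grip_width: 11.0
```

Run:
```python
from h import *
s=arm.sense(); print(s["ee_pos"],s["eef_rot"],s["contact_force"],s["grip_width"],s["joint_pos"].round(1))
cur=(*s["ee_pos"],s["eef_rot"][2])
go(cur,(561.2,41.2,375.5,244.5))
```

```text
[ 545.25177486 -229.96653339  376.40497967] [-1.79978837e+02  2.26876495e-02  1.67283211e+02] [ 0.38744896  0.28577553 -1.39211007] 11.007252266313245 [ 48.6  26.7 -41.9 100.4  20.2  60.6  76.9]
offset [ 44.1 268.    0.9] rz -1.348
```

Emit:
drive_tool --angular '[[0,0,-0.03],[0,0,-0.1],[0,0,-0.2],[0,0,-0.31],[0,0,-0.42],[0,0,-0.53],[0,0,-0.64],[0,0,-0.75],[0,0,-0.86],[0,0,-0.97],[0,0,-1.08],[0,0,-1.18],[0,0,-1.27],[0,0,-1.33],[0,0,-1.348],[0,0,-1.348],[0,0,-1.348],[0,0,-1.348]]' --offset '[[1,6,0],[3,20,0],[7,40,0],[10,62,0],[14,84,0],[17,106,0],[21,128,0],[25,150,0],[28,172,0],[32,194,0],[36,216,0],[39,236,0],[42,253,0],[43,264,0],[44,268,0],[44,268,0],[44,268,0],[44,268,0]]' --grip '[1,1,1,1,1,1,1,1,1,1,1,1,1,1,1,1,1,1]'

```text
clock: 13.9
ee_pos: [561.5, 40.0, 375.7]
eef_rot: [180.0, -0.1, -115.6]
contact_force: [-0.8, 0.7, -3.3]
grip_width: 11.0
```

Run:
```python
from h import *
from scipy.optimize import least_squares
s=arm.sense(); print(s["ee_pos"],s["eef_rot"],s["contact_force"],s["grip_width"],s["joint_pos"].round(1))
ims=[]
for c,sl in (("side",np.s_[80:260,180:360]),("top",np.s_[110:290,150:330])):
    p,d=eyes.camera(c); np.savez(f"{c}6.npz",p=p,d=d)
    ims.append(cv2.resize(p[sl][:,:,::-1],(400,400),interpolation=cv2.INTER_CUBIC))
    W=cloud(c,d).reshape(-1,3)
    m=(np.hypot(W[:,0]-562,W[:,1]-41)<56)&(W[:,2]>132)&(W[:,2]<190)
    q=W[m]
    f=least_squares(lambda t:np.hypot(q[:,0]-t[0],q[:,1]-t[1])-48,[562,41],loss="soft_l1");print(c,len(q),f.x.round(1),np.abs(f.fun).mean().round(2))
cv2.imwrite("pics/c6.png",np.hstack(ims))
```

```text
[561.45442329  39.9999401  375.6900251 ] [ 1.79975852e+02 -6.44835714e-02 -1.15611041e+02] [-0.79387572  0.68515437 -3.28558395] 10.954429409426906 [ 35.6  31.2 -61.8 103.5  30.5  64.1 117.6]
side 752 [562.8  43.3] 0.92
top 51 [563.9  41.2] 0.15
```

View pics/c6.png

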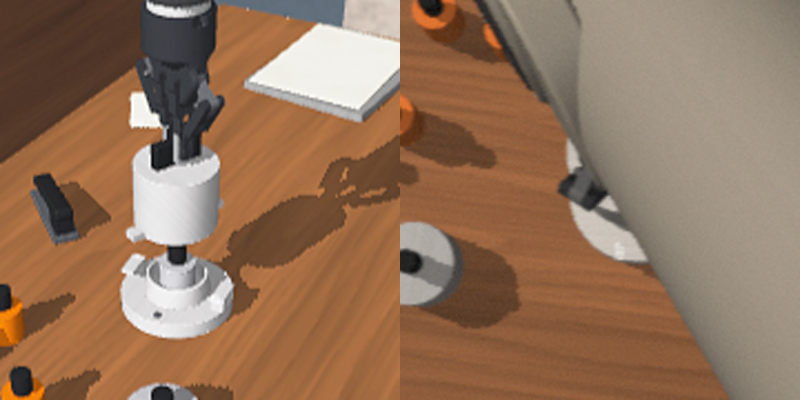

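Run:
```python
from h import *
from scipy.optimize import least_squares
W=cloud("side",np.load("side0.npz")["d"]).reshape(-1,3)
def fit(W,c,r0,zl,rad):
    m=(abs(np.hypot(W[:,0]-c[0],W[:,1]-c[1])-r0)<6)&(W[:,2]>zl[0])&(W[:,2]<zl[1]); q=W[m]
    f=least_squares(lambda t:np.hypot(q[:,0]-t[0],q[:,1]-t[1])-rad(q[:,2]),c,loss="soft_l1"); return len(q),f.x.round(1),np.abs(f.fun).mean().round(2)
print("cup",fit(W,(562,42),38.5,(24,40),lambda z:40-(z-20)/25*3))
print("foot side",fit(W,(562,42),68,(4,16),lambda z:68+0*z))
print("cover0",fit(W,(545.5,-229.5),48,(14,70),lambda z:48+0*z))
print("pot0",fit(W,(617,200.5),22,(5,38),lambda z:22+0*z))
W6=cloud("side",np.load("side6.npz")["d"]).reshape(-1,3)
print("cover6",fit(W6,(562.8,43),48,(134,190),lambda z:48+0*z))
print("foot6",fit(W6,(562,42),68,(4,16),lambda z:68+0*z))
print("cup6",fit(W6,(562,42),38.5,(24,40),lambda z:40-(z-20)/25*3))
m=(np.hypot(W6[:,0]-562,W6[:,1]-42)<68)&(W6[:,2]>95)&(W6[:,2]<190);q=W6[m]
for s in ((q[:,2]<150),):
  e=q[np.hypot(q[:,0]-562.8,q[:,1]-43.3)>53]; print("ear pts",len(e)); print(e[:12].round(0))
e=W6[(np.hypot(W6[:,0]-562.8,W6[:,1]-43.3)>53)&(np.hypot(W6[:,0]-562.8,W6[:,1]-43.3)<68)&(W6[:,2]>112)&(W6[:,2]<135)]
a=np.degrees(np.arctan2(e[:,1]-43.3,e[:,0]-562.8));
for lo,hi in ((-180,0),(0,180)):
  k=(a>lo)&(a<hi); print(lo,k.sum(),np.median(a[k]) if k.any() else "",e[k].mean(0).round(1) if k.any() else "")
s=arm.sense();print(s["ee_pos"],s["clock"])
```

```text
cup (256, array([561.9,  41.7]), np.float64(2.14))
foot side (176, array([563. ,  40.1]), np.float64(0.92))
cover0 (459, array([ 547.2, -232.5]), np.float64(1.21))
pot0 (178, array([618.1, 199.5]), np.float64(0.91))
cover6 (730, array([562.8,  43.3]), np.float64(0.93))
foot6 (173, array([562.9,  40.2]), np.float64(0.87))
cup6 (183, array([562.9,  40.2]), np.float64(1.72))
ear pts 43
[[537. -13. 127.]
 [532.  -9. 127.]
 [533.  -4. 127.]
 [531.  -6. 127.]
 [529.  -8. 126.]
 [532.  -3. 125.]
 [529.  -3. 126.]
 [529.  -8. 123.]
 [531.  -2. 122.]
 [530.  -4. 122.]
 [595.  96. 129.]
 [594.  93. 128.]]
-180 10 -123.53264832210368 [531.2  -5.9 125.2]
0 33 68.17439827016722 [585.8  97.2 125.5]
[561.52773216  40.04242645 375.96707325] 14.0
```

Emit:
drive_tool --angular '[[0,0,0],[0,0,0],[0,0,0],[0,0,0],[0,0,0],[0,0,0],[0,0,0],[0,0,0],[0,0,0],[0,0,0],[0,0,0],[0,0,0]]' --offset '[[0,0,4],[0,0,12],[0,0,21],[0,0,30],[0,0,39],[0,0,48],[0,0,56],[0,0,62],[0,0,66],[0,0,68],[0,0,68],[0,0,68]]' --grip '[1,1,1,1,1,1,1,1,1,1,1,1]'

```text
clock: 15.0
ee_pos: [561.6, 41.3, 308.5]
eef_rot: [-180.0, 0.0, -115.5]
contact_force: [-0.0, 0.3, -2.8]
grip_width: 10.9
```

Run:
```python
from h import *
s=arm.sense(); print(s["ee_pos"],s["eef_rot"],s["contact_force"],s["wrist_torque"],s["grip_width"])
ims=[]
for c,sl in (("side",np.s_[140:250,200:310]),("top",np.s_[110:290,150:330])):
    p,d=eyes.camera(c); np.savez(f"{c}7.npz",p=p,d=d)
    ims.append(cv2.resize(p[sl][:,:,::-1],(400,400),interpolation=cv2.INTER_CUBIC))
cv2.imwrite("pics/c7.png",np.hstack(ims))
```

```text
[561.62424643  41.3002333  308.46584503] [-1.79978469e+02  1.91463668e-02 -1.15470169e+02] [-0.01027432  0.3108713  -2.8227274 ] [-0.05433653 -0.05337429  0.04738694] 10.8570134085726
```

View pics/c7.png

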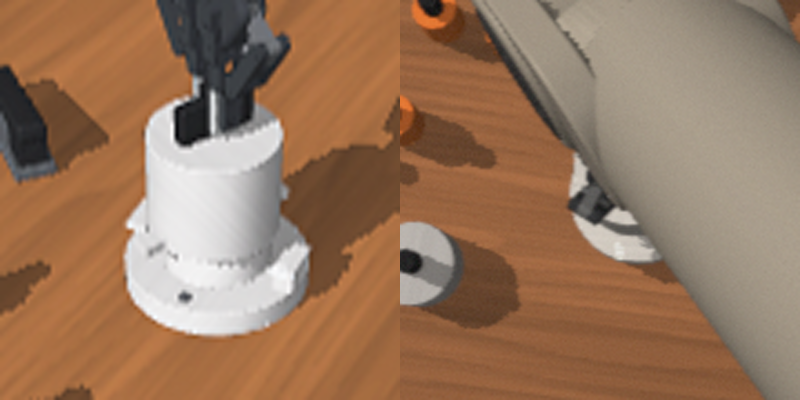

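Run:
```python
from h import *
from scipy.optimize import least_squares
W=cloud("side",np.load("side7.npz")["d"]).reshape(-1,3)
def fit(W,c,r0,zl,rad):
    m=(abs(np.hypot(W[:,0]-c[0],W[:,1]-c[1])-r0)<6)&(W[:,2]>zl[0])&(W[:,2]<zl[1]); q=W[m]
    f=least_squares(lambda t:np.hypot(q[:,0]-t[0],q[:,1]-t[1])-rad,c,loss="soft_l1"); return len(q),f.x.round(1),np.abs(f.fun).mean().round(2)
print("foot side",fit(W,(562,41),68,(4,16),68))
for zl in ((65,90),(90,120),(65,120)): print("cover",fit(W,(562.5,42),48,zl,48))
W0=cloud("side",np.load("side0.npz")["d"]).reshape(-1,3)
for zl in ((14,40),(40,70),(14,70)): print("cover0",fit(W0,(547,-232),48,zl,48))
```

```text
foot side (171, array([563.1,  40. ]), np.float64(1.01))
cover (284, array([563.3,  44.9]), np.float64(0.88))
cover (363, array([563.2,  45. ]), np.float64(0.94))
cover (647, array([563.2,  44.9]), np.float64(0.91))
cover0 (221, array([ 547.1, -232.7]), np.float64(1.29))
cover0 (261, array([ 547.3, -232.6]), np.float64(1.36))
cover0 (482, array([ 547.2, -232.7]), np.float64(1.33))
```

Run:
```python
from h import *
p=np.load("side7.npz")["p"]
x0,y0,w,h,k=200,140,120,110,6
im=cv2.resize(p[y0:y0+h,x0:x0+w,::-1],None,fx=k,fy=k,interpolation=cv2.INTER_CUBIC)
def circ(c,z,r,col):
    t=np.linspace(0,2*np.pi,200)
    uv=proj("side",np.stack([c[0]+r*np.cos(t),c[1]+r*np.sin(t),0*t+z],-1))
    cv2.polylines(im,[np.round(((uv-[x0,y0])+0.5)*k-0.5).astype(np.int32)],True,col,1)
circ((562,42),20,68,(0,0,255)); circ((562,42),0,68,(0,0,255))
circ((562,42),110.5+ -0,48,(0,200,0)); circ((562,42),32.5,48,(0,200,0))
cv2.imwrite("pics/o7.png",im)
```

```text
(no output)
```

View pics/o7.png

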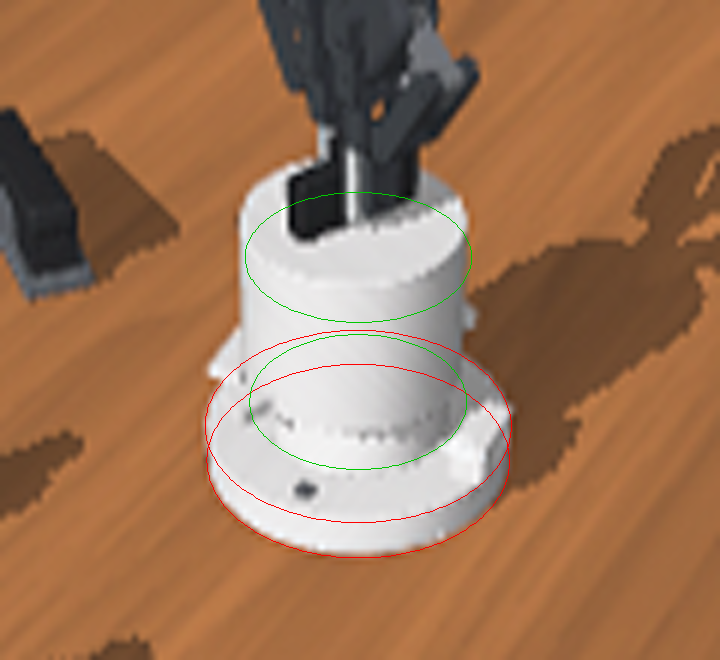

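```bash
cat > ov.py <<'E'
from h import *
def ov(src,out,items,x0=200,y0=140,w=120,h=110,k=6,cam="side"):
    p=np.load(src)["p"]
    im=cv2.resize(p[y0:y0+h,x0:x0+w,::-1],None,fx=k,fy=k,interpolation=cv2.INTER_CUBIC)
    for c,z,r,col in items:
        t=np.linspace(0,2*np.pi,200)
        uv=proj(cam,np.stack([c[0]+r*np.cos(t),c[1]+r*np.sin(t),0*t+z],-1))
        cv2.polylines(im,[np.round(((uv-[x0,y0])+0.5)*k-0.5).astype(np.int32)],True,col,1)
    cv2.imwrite(out,im)
E
python3 - <<'E'
from ov import *
R=(0,0,255);G=(0,200,0)
c=(562,41.5)
ov("side7.npz","pics/o7b.png",[(c,20,68,R),(c,0,68,R),(c,130.5,48,G),(c,52.5,48,G)])
E
```

```text
(no output)
```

View pics/o7b.png

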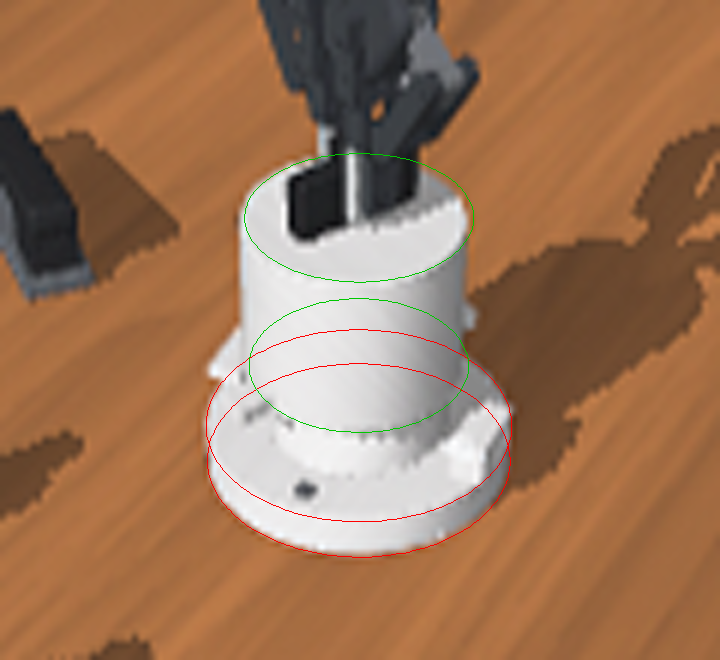

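Emit:
drive_tool --angular '[[0,0,0],[0,0,0],[0,0,0],[0,0,0]]' --offset '[[1.5,-0.7,0],[2.7,-1.3,0],[2.7,-1.3,0],[2.7,-1.3,0]]' --grip '[1,1,1,1]'

```text
clock: 15.43
ee_pos: [561.5, 37.9, 308.3]
eef_rot: [-180.0, -0.0, -115.5]
contact_force: [-0.2, 1.3, -2.0]
grip_width: 11.1
```

Run:
```python
from ov import *
s=arm.sense(); print(s["ee_pos"],s["eef_rot"],s["contact_force"])
p,d=eyes.camera("side"); np.savez("side8.npz",p=p,d=d)
R=(0,0,255);G=(0,200,0)
c=(562,41.5)
ov("side8.npz","pics/o8.png",[(c,20,68,R),(c,0,68,R),(c,130.5,48,G),(c,52.5,48,G)])
ov("side0.npz","pics/o8b.png",[((546.8,-231.0),78,48,G),((546.8,-231.0),0,48,G)],x0=260,y0=120,w=100,h=80)
```

```text
[561.52978066  37.89570094 308.29217052] [-1.79988082e+02 -4.69535854e-03 -1.15500384e+02] [-0.16434416  1.29378607 -2.02749158]
```

View pics/o8.png

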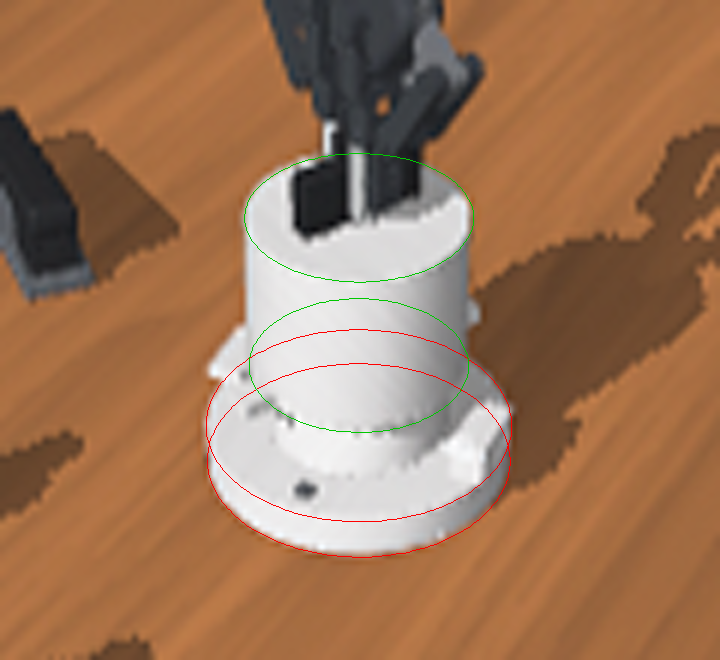

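View pics/o8b.png

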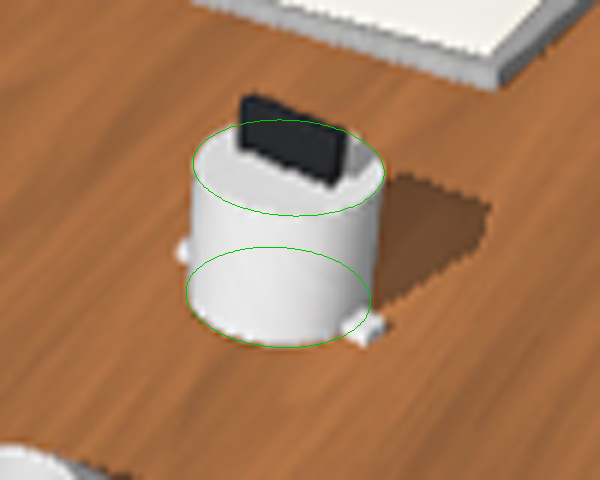

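Emit:
drive_tool --angular '[[0,0,0],[0,0,0],[0,0,0],[0,0,0],[0,0,0],[0,0,0],[0,0,0],[0,0,0]]' --offset '[[0,0,3],[0,0,7],[0,0,11],[0,0,15],[0,0,18],[0,0,20],[0,0,20],[0,0,20]]' --grip '[1,1,1,1,1,1,1,1]'

```text
clock: 16.15
ee_pos: [561.5, 38.2, 288.1]
eef_rot: [180.0, -0.0, -115.5]
contact_force: [-0.2, -0.5, -3.1]
grip_width: 10.7
```

Emit:
drive_tool --angular '[[0,0,0],[0,0,0],[0,0,0],[0,0,0],[0,0,0],[0,0,0],[0,0,0],[0,0,0]]' --offset '[[0,0,2],[0,0,4],[0,0,6],[0,0,8],[0,0,9],[0,0,10],[0,0,11],[0,0,11]]' --grip '[1,1,1,1,1,1,1,1]'

```text
clock: 16.82
ee_pos: [561.4, 38.1, 277.0]
eef_rot: [180.0, -0.0, -115.5]
contact_force: [0.6, 0.9, -2.6]
grip_width: 10.5
```

Emit:
drive_tool --angular '[[0,0,0],[0,0,0],[0,0,0],[0,0,0]]' --offset '[[0,0,0.5],[0,0,1],[0,0,1.2],[0,0,1.2]]' --grip '[1,1,1,1]'

```text
clock: 17.15
ee_pos: [561.5, 38.1, 276.0]
eef_rot: [-180.0, -0.0, -115.5]
contact_force: [0.9, -0.3, -1.9]
grip_width: 11.1
```

Run:
```python
from ov import *
s=arm.sense(); print(s["ee_pos"],s["eef_rot"],s["contact_force"],s["wrist_torque"])
p,d=eyes.camera("side"); np.savez("side9.npz",p=p,d=d)
R=(0,0,255);G=(0,200,0)
c=(562,41.5)
ov("side9.npz","pics/o9.png",[(c,20,68,R),(c,98,48,G)])
```

```text
[561.47376046  38.14842867 275.99147779] [-1.79998826e+02 -1.38479320e-03 -1.15473375e+02] [ 0.93656209 -0.31887824 -1.85754726] [-0.01176051 -0.00348354 -0.00232781]
```

View pics/o9.png

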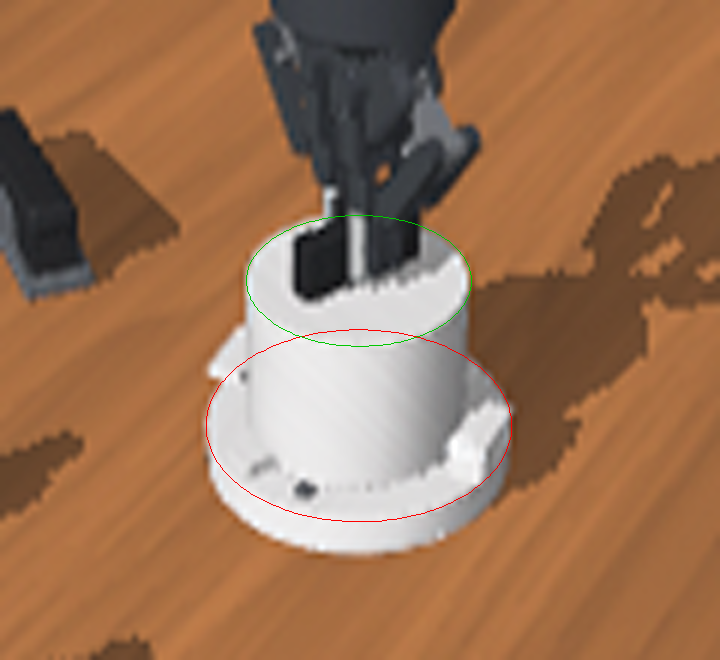

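Emit:
drive_tool --angular '[[0,0,0],[0,0,0],[0,0,0],[0,0,0]]' --offset '[[0,0,0.3],[0,0,0.6],[0,0,0.9],[0,0,0.9]]' --grip '[1,1,1,1]'

```text
clock: 17.53
ee_pos: [561.6, 38.2, 275.4]
eef_rot: [-180.0, 0.0, -115.5]
contact_force: [-0.3, -0.6, 0.7]
grip_width: 10.7
```

Emit:
drive_tool --angular '[[0,0,0.05],[0,0,0.12],[0,0,0.2],[0,0,0.28],[0,0,0.36],[0,0,0.44],[0,0,0.5],[0,0,0.52],[0,0,0.52]]' --offset '[[0,0.2,0],[0,0.4,0],[-0.1,0.6,0],[-0.1,0.9,0],[-0.2,1.1,0],[-0.3,1.4,0],[-0.4,1.5,0],[-0.4,1.6,0],[-0.4,1.6,0]]' --grip '[1,1,1,1,1,1,1,1,1]'

```text
clock: 18.28
ee_pos: [559.9, 39.6, 275.3]
eef_rot: [180.0, -0.0, -145.2]
contact_force: [-2.6, 0.1, 2.7]
grip_width: 10.5
```

Run:
```python
from ov import *
s=arm.sense(); print(s["ee_pos"],s["eef_rot"],s["contact_force"],s["wrist_torque"])
p,d=eyes.camera("side"); np.savez("side10.npz",p=p,d=d)
c=(562,41.5)
ov("side10.npz","pics/o10.png",[(c,20,68,(0,0,255)),(c,98,48,(0,200,0))])
```

```text
[559.88626586  39.63100266 275.29315393] [ 1.79992255e+02 -2.40762956e-02 -1.45214627e+02] [-2.57869295  0.0801856   2.65050631] [0.2385733  0.72251215 0.15538328]
```

View pics/o10.png

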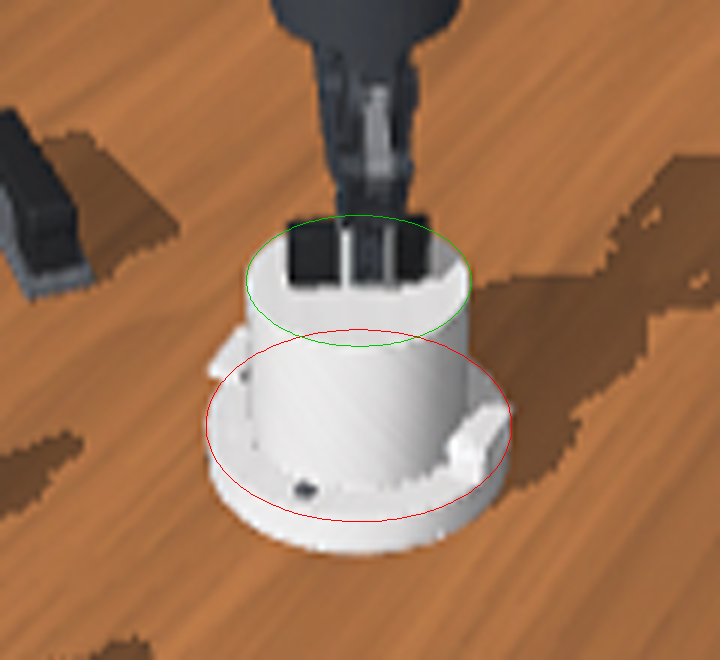

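Emit:
drive_tool --angular '[[0,0,0.05],[0,0,0.12],[0,0,0.19],[0,0,0.26],[0,0,0.33],[0,0,0.4],[0,0,0.45],[0,0,0.48],[0,0,0.48]]' --offset '[[0,0.1,0],[0,0.3,0],[-0.1,0.5,0],[-0.1,0.7,0],[-0.2,0.9,0],[-0.2,1.1,0],[-0.3,1.2,0],[-0.3,1.3,0],[-0.3,1.3,0]]' --grip '[1,1,1,1,1,1,1,1,1]'

```text
clock: 19.08
ee_pos: [559.7, 41.0, 275.3]
eef_rot: [180.0, 0.0, -172.7]
contact_force: [-1.8, 1.1, 1.1]
grip_width: 11.1
```

Run:
```python
from ov import *
s=arm.sense(); print(s["ee_pos"],s["eef_rot"],s["contact_force"],s["wrist_torque"],s["joint_pos"].round(0))
c=(562,41.5)
for n in ("side","top"):
    p,d=eyes.camera(n); np.savez(n+"11.npz",p=p,d=d)
ov("side11.npz","pics/o11.png",[],k=4)
ov("top11.npz","pics/o11t.png",[],x0=200,y0=140,w=100,h=110,k=4,cam="top")
a=cv2.imread("pics/o11.png");b=cv2.imread("pics/o11t.png"); b=cv2.copyMakeBorder(b,0,0,0,a.shape[1]-b.shape[1],0) if 0 else b
cv2.imwrite("pics/o11.png",np.hstack([a[:,:400],b]))
```

```text
[559.73331776  40.99002484 275.28632521] [ 1.79963854e+02  2.85112497e-02 -1.72712122e+02] [-1.79356575  1.11961268  1.11878975] [0.61021998 0.43673437 0.08506414] [ 23.  32. -43. 109.  29.  50.  62.]
```

View pics/o11.png

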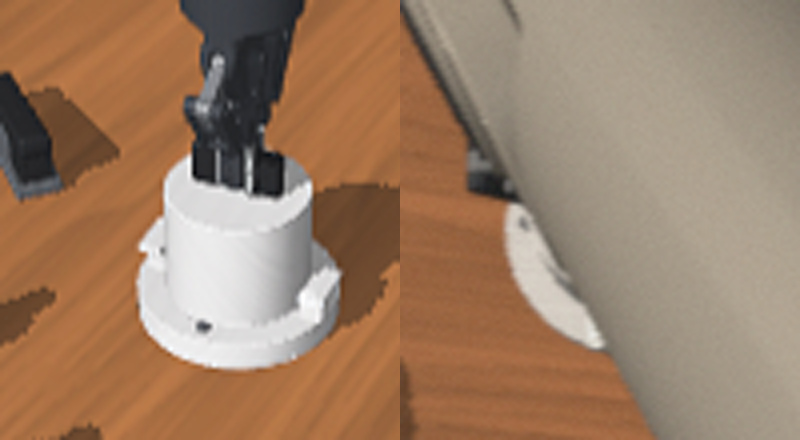

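Emit:
drive_tool --angular '[[0,0,0.02],[0,0,0.04],[0,0,0.05],[0,0,0.05]]' --offset '[[0,0,0],[0,0.1,0],[0,0.15,0],[0,0.15,0]]' --grip '[1,1,1,1]'

```text
clock: 19.52
ee_pos: [559.7, 40.8, 275.2]
eef_rot: [180.0, 0.0, -175.7]
contact_force: [-3.5, 1.1, 2.3]
grip_width: 10.7
```

Run:
```python
from h import *
s=arm.sense(); print(s["eef_rot"],s["contact_force"],s["wrist_torque"])
```

```text
[ 1.79982113e+02  1.94682488e-02 -1.75656673e+02] [-3.53727834  1.13270846  2.30748965] [0.80278869 0.53551047 0.1640505 ]
```

Emit:
drive_tool --angular '[[0,0,0.02],[0,0,0.04],[0,0,0.05],[0,0,0.05]]' --offset '[[0,0,0],[0,0.1,0],[0,0.15,0],[0,0.15,0]]' --grip '[1,1,1,1]'

```text
clock: 19.85
ee_pos: [559.7, 40.7, 275.2]
eef_rot: [-180.0, 0.0, -178.5]
contact_force: [-2.6, 1.2, 4.8]
grip_width: 11.0
```

Run:
```python
from h import *
s=arm.sense(); print(s["eef_rot"],s["contact_force"],s["wrist_torque"])
```

```text
[-1.79970276e+02  1.50521519e-02 -1.78525037e+02] [-2.56743159  1.1966467   4.84849392] [0.57420776 0.55674256 0.28934692]
```

Emit:
drive_tool --angular '[[0,0,0.02],[0,0,0.035],[0,0,0.05],[0,0,0.05]]' --offset '[[0,0,0],[0,0.1,0],[0,0.15,0],[0,0.15,0]]' --grip '[1,1,1,1]'

```text
clock: 20.18
ee_pos: [559.6, 39.8, 275.3]
eef_rot: [-179.8, -0.0, 178.7]
contact_force: [-4.3, -2.5, 7.6]
grip_width: 10.8
```

Run:
```python
from h import *
s=arm.sense(); print(s["ee_pos"],s["eef_rot"],s["contact_force"],s["wrist_torque"])
```

```text
[559.63369818  39.78065165 275.30086918] [-1.79815126e+02 -2.99367291e-03  1.78665788e+02] [-4.28765336 -2.51448833  7.62014276] [-0.23261771  0.69174108  1.12280639]
```

Emit:
drive_tool --angular '[[0,0,-0.03],[0,0,-0.06],[0,0,-0.09],[0,0,-0.1],[0,0,-0.1],[0,0,-0.1]]' --offset '[[0,0,0],[0,-0.2,0],[0,-0.3,0],[0,-0.3,0],[0,-0.3,0],[0,-0.3,0]]' --grip '[1,1,1,1,1,1]'

```text
clock: 20.68
ee_pos: [560.5, 40.0, 275.4]
eef_rot: [-180.0, 0.1, -175.7]
contact_force: [2.8, -1.7, 2.9]
grip_width: 10.7
```

Run:
```python
from h import *
s=arm.sense(); print(s["ee_pos"],s["eef_rot"],s["contact_force"],s["wrist_torque"])
```

```text
[560.51616223  39.98905258 275.4370901 ] [-1.79974473e+02  1.15526480e-01 -1.75745156e+02] [ 2.78972024 -1.69652357  2.9272854 ] [-0.03572158 -0.84875622 -0.12029998]
```

Yaw is 4.3°, in line with the hooks. I open the fingers, rise, and move aside for a look.

Emit:
drive_tool --angular '[[0,0,0],[0,0,0],[0,0,0],[0,0,0],[0,0,0],[0,0,0],[0,0,0],[0,0,0]]' --offset '[[0,0,0],[0,0,0],[0,0,0],[0,0,0],[0,0,0],[0,0,0],[0,0,0],[0,0,0]]' --grip '[0,0,0,0,0,0,0,0]'

```text
clock: 21.35
ee_pos: [559.7, 40.6, 275.1]
eef_rot: [-180.0, -0.0, -175.6]
contact_force: [0.0, -0.5, 0.6]
grip_width: 85.3
```

Emit:
drive_tool --angular '[[0,0,0],[0,0,0],[0,0,0],[0,0,0],[0,0,0],[0,0,0],[0,0,0],[0,0,0],[0,0,0],[0,0,0],[0,0,0],[0,0,0],[0,0,0],[0,0,0],[0,0,0]]' --offset '[[0,0,-5],[0,0,-18],[0,0,-38],[0,0,-60],[0,0,-80],[0,8,-95],[0,25,-105],[0,50,-110],[0,80,-110],[0,110,-110],[0,140,-110],[0,170,-110],[0,190,-110],[0,200,-110],[0,200,-110]]' --grip '[0,0,0,0,0,0,0,0,0,0,0,0,0,0,0]'

```text
clock: 22.6
ee_pos: [543.0, 243.5, 385.8]
eef_rot: [179.9, 0.0, -175.3]
contact_force: [-0.2, 0.2, 0.9]
grip_width: 85.2
```

Run:
```python
from ov import *
s=arm.sense(); print(s["ee_pos"],s["eef_rot"],s["contact_force"])
for n in ("side","top"):
    p,d=eyes.camera(n); np.savez(n+"12.npz",p=p,d=d); cv2.imwrite(f"pics/{n}12.png",p[:,:,::-1])
ov("side12.npz","pics/a.png",[],x0=205,y0=150,w=90,h=90,k=4)
ov("top12.npz","pics/b.png",[],x0=205,y0=140,w=100,h=90,k=4,cam="top")
cv2.imwrite("pics/o12.png",np.hstack([cv2.imread("pics/a.png"),cv2.imread("pics/b.png")]))
W=cloud("top",d).reshape(-1,3)
m=(np.hypot(W[:,0]-562,W[:,1]-40)<45)&(W[:,2]>120)&(W[:,2]<140);q=W[m]
if len(q)>20:
    w,v=np.linalg.eigh(np.cov(q[:,:2].T)); r=cv2.minAreaRect(q[:,:2].astype(np.float32)); print("bar",len(q),q[:,2].mean(),np.degrees(np.arctan2(v[1,1],v[0,1])),r)
m=(np.hypot(W[:,0]-562,W[:,1]-40)<46)&(W[:,2]>90)&(W[:,2]<106);q=W[m]
print("top plane z",np.median(q[:,2]),q[:,2].std(),cv2.minEnclosingCircle(q[:,:2].astype(np.float32)))
A=np.c_[q[:,:2],np.ones(len(q))];print("tilt",np.linalg.lstsq(A,q[:,2],rcond=None)[0][:2]*57.3)
```

```text
[543.04819526 243.48564591 385.76534442] [ 1.79888662e+02  8.73091766e-03 -1.75338768e+02] [-0.1842822   0.23972676  0.85061051]
bar 203 127.77465988011646 -175.94883667558832 ((563.5184326171875, 38.85983657836914), (59.76753616333008, 12.043947219848633), 4.025051593780518)
top plane z 98.29077860192967 1.270163438668227 ((561.9993286132812, 39.975494384765625), 45.912593841552734)
tilt [ 0.16501522 -0.10666605]
```

View pics/o12.png

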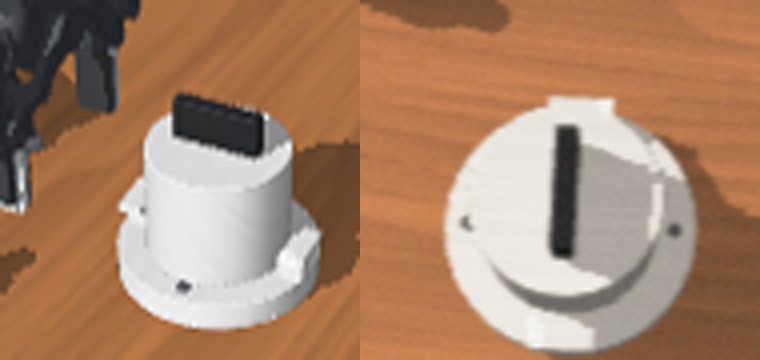

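Run:
```python
from h import *
z=np.load("top0.npz");g=cv2.cvtColor(z["p"],cv2.COLOR_RGB2GRAY).astype(float)
k=eyes.calibration("top");K=k["mtx"];T=k["cam_to_world"]
P=[]
for u,v in ((232,196),(283,198)):
    s=np.s_[v-3:v+4,u-3:u+4];w=np.clip(np.median(g[s])-30-g[s],0,None);vv,uu=np.mgrid[v-3:v+4,u-3:u+4]
    a,b=(uu*w).sum()/w.sum(),(vv*w).sum()/w.sum()
    r=T[:3,:3]@np.array([(a-K[0,2])/K[0,0],-(b-K[1,2])/K[1,1],-1]);p=T[:3,3]+r*(20-T[2,3])/r[2];P.append(p);print(a,b,p)
d=P[0]-P[1];print("base yaw",np.degrees(np.arctan2(d[1],d[0]))-90,np.hypot(*d[:2]),(P[0]+P[1])/2)
```

```text
231.6964809384164 195.44281524926686 [558.62790758  94.15229935  20.        ]
283.140562248996 197.15261044176708 [568.66180072 -16.98510023  20.        ]
base yaw 5.158887077694473 111.58942870289084 [563.64485415  38.58359956  20.        ]
```

Run:
```python
from h import *
print(arm.close_job(), arm.sense()["clock"])
```

```text
the job is handed in; nothing more can be done
the job is handed in; nothing more can be done
```

The sauce keeper is closed and the job is handed in, at about 22.7 s on the robot's clock. `close_job` gave no verdict.

- **Pot:** I stood the small steel pot in the base's cup. With the gripper clear, the side camera put its knob within 1 mm of the base axis, with its top at 88 mm as expected.
- **Cover:** I lowered it with its bar about 60° anticlockwise of the hooks until a small rise in force showed it was seated. I turned it clockwise until the torque jumped to 1.1 N m at the stop, then backed off about 5–6° so the bar lay in line with the hooks, and let go.
- **Last checks:** The cover's top is level at 98.3 mm (98 mm expected). The bar lies at 4.0°, against a base x direction of about 4.5–5.2°, so they agree to about 1°. The arm is clear and touching nothing.
- **Not directly checked:** I did not re-measure the large pot, but no move came near it. With the lips hiding them, I judged that the ears are under the hooks from the bar angle and the stop.
- **Disagreements:** The two cameras differed by about 4 mm in y. The cover also sat about 3 mm off-centre along the bar in the grip. I found this in the side view and corrected it before the cover went over the cup.

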